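# Make up the coffee kit and the table kit for breakfast

### The arm

A 6-joint arm with a two-finger parallel gripper is mounted at the origin on the work surface. World frame = base frame: x ahead of the robot, y to its left, z up, the work surface at z = 0. Lengths are in m, angles in degrees, forces in N, time in s.
With the tool pointing down it reaches from about 0.4 to 0.825 m from the base axis. Payload 7 kg.
Tool frame: the origin (TCP) lies between the finger pads; the fingertips stand ctrl.nose_length ahead of it and the grasp point (between the pads) lies 2 mm behind it (ctrl.nose_length is the distance from the TCP to the fingertips, in m); z points along the fingers, y is the line along which they close (so a half turn about z gives the same grasp; the last joint's range is limited). The gripper opens to 88 mm and grips with 3 to 60 N. Pads are 19 mm wide; open, the fingers measure 130 mm over their backs; the gripper's body (78 mm by 193 mm) begins 47 mm behind the grasp point.
Start: joints at [79.819, 20.546, 0.682, 0, -70.136, -16.507], TCP at [0.303, 0.603, 0.244] pointing down, gripper open.
Joint ranges: [-176.03, 176.03], [-82.01, 121.73], [-58.28, 71.71], [-173.87, 95.51], [-174.79, -0.11], [-173.66, 173.66]. Speed limits (degrees/s): [136.94, 136.94, 172.46, 180, 180, 180].

### API

Orientations are given as [roll, pitch, yaw] about the fixed x, y, z axes, in that order (R = Rz(yaw) Ry(pitch) Rx(roll)).
In Python, from plant import ctrl gives the robot as it stands.
- The arm moves only by the tool apply_moves, never from a script. Its argument "commands" is a list of rows, each a list of 3 entries, a list of its own where there are three numbers: the shift along the world's x, y, z in cm, then the turn about the world's z in rad, then the closure, from 0 (fully open) to 1 (shut). In form: [[[x, y, z], turn, jaw], ...]. A call has 1 to 20 rows; each row is the pose to reach, as a shift and turn from the pose commanded when the call began; what a row does not reach only later rows make up. A row lasts 1/12 s, in which the tool goes at most 41.7 mm and 7.16 degrees, less where a joint would pass 70% of its speed; a pose out of reach is approached as far as the arm can. A call with a gripper value outside its range is refused whole. The fingers move at their own pace and stop on an object; the grip force is fixed at half the most. Time passes only in rows, so rows that repeat a pose let the fingers close. It gives the time, the measured TCP pose, the force, the opening and the grip force at its end, in the units of the state.
- ctrl.get_obs(): the state, without advancing time (a new reading comes with each control period).
- ctrl.snapshot(name): name is "scene" or "top" or "wrist"; returns a dict with "img" (400x640x3 uint8, red, green, blue), "fx", "fy", "cx", "cy" (pixels), "T" (4x4, takes a point from camera to world coordinates). Camera axes: x right, y up, looking along -z (the intrinsics and any distortion apply to the point x, -y, -z); pixel columns grow to the right and rows downward; lengths in m; the calibration is good to about 2 mm. A picture is of the moment at which its call begins. There is no depth.
- ctrl.close_job(): hands the job in; it is judged then, once.
Trained networks look in a picture, given as the dict that the camera call returned (one of the last four; its "shot" number tells which), for a name from the list of things; names that differ only in an ending like _2 or _b are one class to them, and where a whole thing is asked for, a point or a joint stands for the part that bears it (a point fixed in the world has none). Each returns a list of dicts, best first, with "score" (0 to 1); they miss things now and then, are a little off and sometimes report something else, mostly with a low value. They report only what shows in the picture. A call takes as long as a camera call. They do not tell look-alikes from the thing itself.
- ctrl.search_frame(picture, target): "at" ([column, row] in pixels, amid what is visible of it).
- ctrl.spot_point(picture, target): "at" ([column, row] in pixels: a listed point, or the origin of a listed thing).
The state is a dict: "clock": time; "joint_pos": joint angles; "qvel": joint speeds; "tau": joint torques, N m; "tool_pos": TCP position; "orientation": TCP orientation; "force": force on the tool from outside, world axes, zero at the start; "moment": the same for the moment, N m; "opening": finger opening in m; "gripper_force": force on a finger pad.
Only numpy, scipy, OpenCV 4.12 (cv2) and the standard library are available. Lean on these libraries where they do the work, as an engineer would, in place of code of your own. Each camera call takes 0.05 s, during which the arm holds its last target. There are 200 camera calls.

### The job

Make up two breakfast kits from the things standing in the middle of the counter: for the coffee kit, stand the sugar jar in the wide compartment of the bamboo tray and the mug in its narrow compartment; for the table kit, stand the sauce bottle inside the largest rim on the lazy Susan, the pepper mill inside the middle-sized rim and the salt shaker inside the smallest. Everything must stand upright and flat on the floor of its place, not on a rim or wall, and nothing may be tipped over on the way. Leave the bowl, the tongs and the spatula where they lie.

Things in the scene. Friction and masses are not known exactly. Their poses are not given: they have to be found in the camera images.
- jar_mid (a point): Sugar jar: upright white ceramic cylinder, 60 mm diameter, with a flat wooden lid of the same diameter and a small ball knob on top (the lid is fixed to it); straight sides up to 72 mm, 86 mm high to the top of the knob. The point is on its axis 43 mm above its underside; z is up. About 0.3 kg.
- mug_mid (a point): Coffee mug: open white ceramic cylinder, 60 mm outside diameter, 74 mm high, 4 mm wall, with one loop handle on its +y side reaching out to 59 mm from the axis, between 22 and 66 mm above its underside. The point is on its axis 37 mm above its underside; z is up. About 0.2 kg.
- bottle_mid (a point): Sauce bottle: small white plastic squeeze bottle, rigid; straight body 52 mm in diameter up to 66 mm, then a shoulder and a pointed nozzle, 96 mm high in all. The point is on its axis 48 mm above its underside; z is up. About 0.18 kg.
- mill_mid (a point): Pepper mill: dark turned wood, foot 44 mm in diameter, straight 38 mm diameter shaft from 18 to 56 mm above its underside, rounded head 42 mm at most with a small steel ball on top, 88 mm high in all. The point is on its axis 44 mm above its underside; z is up. About 0.12 kg.
- salt_mid (a point): Salt shaker: small plain steel cylinder, 34 mm in diameter, straight up to 50 mm, then a low dome, 64 mm high in all. The point is on its axis 32 mm above its underside; z is up. About 0.09 kg.
- tray: Bamboo tray (coffee kit), fixed, 116 (x) by 230 mm (y), 17 mm high, two compartments side by side along y. Origin: centre of its underside; the inner floor is 5 mm above it, the 8 mm thick walls rise 12 mm above that floor. Wide compartment 100 x 118 mm inside, centre at y = -48 mm; narrow one 100 x 88 mm inside, centre at y = +63 mm (both at x = 0).
- susan: Lazy Susan (table kit): bamboo turntable, 230 mm diameter, turns stiffly (0.06 N m), stays where left. Origin: centre of its upper face, 24 mm above the counter, z up. On that face three round dark rims 5 mm high, 4 thick; inside diameter and centre (x, y) in mm: largest 80 at (66, 0); middle 66 at (-33, 57.2); smallest 52 at (-33, -57.2). Things stand inside a rim on the upper face.
- bowl: Yellow plastic bowl, 130 mm across the rim, 55 mm high, loose; a bystander. Origin at the centre of its underside.
- tongs: Steel tongs lying on the counter, about 240 mm long along x, up to 70 mm wide, 22 mm high, loose; a bystander. Origin near the middle of their length, on the counter.
- spatula: Green silicone spatula lying on the counter, 240 mm long along x, loose; a bystander. Origin near the middle of its length, on the counter.
There are look-alikes about, which are no part of the job. What is shaped like the part that bears jar_mid but green is not meant.

How it is judged (in metres and radians):
At the end, for the whole second after the job is handed in: Jar in the tray's wide compartment (within 22 mm across, 30 along), mug in the narrow one (22, 16); bottle, mill, salt inside the largest, middle, smallest rim (within 15, 12, 10 mm of its centre in x and y); each at floor height within 6 mm, tilt under 0.12 rad, under 0.02 m/s (x of jar_mid in the frame of tray between -0.022 and 0.022 m and y of jar_mid in the frame of tray between -0.078 and -0.018 m and z of jar_mid in the frame of tray between 0.042 and 0.054 m and angle between each of jar_mid, mug_mid, bottle_mid, mill_mid, salt_mid's own z axis and vertical below 0.12 rad and linear speed of each of jar, mug, bottle, mill, salt below 0.02 m/s and x of mug_mid in the frame of tray between -0.022 and 0.022 m and y of mug_mid in the frame of tray between 0.047 and 0.079 m and z of mug_mid in the frame of tray between 0.036 and 0.048 m and x of bottle_mid in the frame of susan between 0.051 and 0.081 m and y of bottle_mid in the frame of susan between -0.015 and 0.015 m and z of bottle_mid in the frame of susan between 0.042 and 0.054 m and x of mill_mid in the frame of susan between -0.045 and -0.021 m and y of mill_mid in the frame of susan between 0.0452 and 0.0692 m and z of mill_mid in the frame of susan between 0.038 and 0.05 m and x of salt_mid in the frame of susan between -0.043 and -0.023 m and y of salt_mid in the frame of susan between -0.0672 and -0.0472 m and z of salt_mid in the frame of susan between 0.026 and 0.038 m); the robot touches nothing.
It fails at once if the bowl, tongs or spatula is moved more than 30 mm (distance of any of bowl, tongs, spatula from where it was at the start of the episode above 0.03 m).
It fails at once if a thing of the kits is tipped over (more than 0.6 rad) (angle between any of jar_mid, mug_mid, bottle_mid, mill_mid, salt_mid's own z axis and vertical above 0.6 rad).
It also fails if it takes over 120 s, if anything falls off the work surface, if the arm or the gripper's body presses on something with over 40 N, if the wrist force passes 120 N, or if a joint passes its speed limit or range.

## Working session

There is one attempt and no reset: what is moved stays moved. The work goes in short steps, Python scripts to look and compute and a tool call to move; the robot and the scene stay as the last step left them, time stands still between calls to the robot, and variables do not carry over. Pictures are saved under pics/ and viewed, at most 14 in all, crops included, and the job is handed in when it is done.

Besides the shell and the picture viewer there is one more tool, called as name([rows], argument=value, ...), one row to a line, values as JSON. apply_moves: Moves the arm, as the interface text tells. Its arguments: {"type":"object","properties":{"commands":{"type":"array"}},"required":["commands"]}

```bash
ls; mkdir -p pics
cat > h.py <<'E'
import numpy as np, cv2
from plant import ctrl
def ray(s,px):
    d=np.array([(px[0]-s["cx"])/s["fx"],-(px[1]-s["cy"])/s["fy"],-1.]);T=np.array(s["T"]);d=T[:3,:3]@d
    return T[:3,3],d/np.linalg.norm(d)
def atz(s,px,z):
    o,d=ray(s,px);return o+d*(z-o[2])/d[2]
def proj(s,p):
    T=np.array(s["T"]);q=T[:3,:3].T@(np.array(p)-T[:3,3]);return s["cx"]-s["fx"]*q[0]/q[2], s["cy"]+s["fy"]*q[1]/q[2]
def tri(obs):
    A=0;b=0
    for s,px in obs:
        o,d=ray(s,px);M=np.eye(3)-np.outer(d,d);A=A+M;b=b+M@o
    p=np.linalg.solve(A,b);return p,max(np.linalg.norm((np.eye(3)-np.outer(d,d))@(p-o)) for o,d in [ray(*q) for q in obs])
def save(s,n,crop=None,k=1):
    im=s["img"][...,::-1]
    if crop: im=im[crop[1]:crop[3],crop[0]:crop[2]]
    cv2.imwrite("pics/"+n,cv2.resize(im,None,fx=k,fy=k))
E
python3 - <<'E'
from h import *
a=ctrl.snapshot("top");b=ctrl.snapshot("scene")
print({k:v for k,v in a.items() if k!='img'},{k:v for k,v in b.items() if k!='img'},ctrl.nose_length)
save(a,"top0.png");save(b,"scene0.png")
for t in "jar_mid mug_mid bottle_mid mill_mid salt_mid tray susan bowl tongs spatula".split():
    for n,s in(("top",a),("scene",b)):
        print(t,n,[(np.round(q["at"],1).tolist(),round(q["score"],2)) for q in ctrl.spot_point(s,t)])
E
```

```text
pics
{'fx': 375.1382171683295, 'fy': 375.1382171683295, 'cx': 313.2667802500583, 'cy': 199.87520621226605, 'T': array([[-0.00102573,  0.99081005, -0.1352568 ,  0.43965985],
       [-0.99993441, -0.00255916, -0.0111638 , -0.0129094 ],
       [-0.01140735,  0.13523648,  0.99074768,  0.96907822],
       [ 0.        ,  0.        ,  0.        ,  1.        ]]), 'shot': 1} {'fx': 409.9809865868494, 'fy': 409.9809865868494, 'cx': 314.45463856504506, 'cy': 196.80568830162545, 'T': array([[-0.14035966, -0.62809485,  0.76537313,  1.30633361],
       [ 0.98997805, -0.07686809,  0.1184684 ,  0.10697217],
       [-0.01557663,  0.77433078,  0.63258929,  0.66315194],
       [ 0.        ,  0.        ,  0.        ,  1.        ]]), 'shot': 2} 0.017
jar_mid top [([333.2, 281.6], 0.97), ([385.4, 292.5], 0.83), ([340.0, 241.5], 0.82)]
jar_mid scene [([299.9, 174.4], 0.77), ([268.9, 139.8], 0.74), ([311.7, 151.9], 0.55)]
mug_mid top [([251.3, 181.6], 0.73)]
mug_mid scene [([382.0, 221.6], 0.7)]
bottle_mid top [([384.3, 178.5], 0.91)]
bottle_mid scene [([234.1, 212.7], 0.56)]
mill_mid top [([313.9, 175.4], 0.87)]
mill_mid scene [([314.6, 217.4], 0.89)]
salt_mid top [([276.7, 249.1], 0.56), ([438.2, 234.3], 0.21)]
salt_mid scene [([357.1, 176.2], 0.67)]
tray top [([442.3, 232.8], 0.73)]
tray scene [([201.9, 185.5], 0.64)]
susan top [([191.2, 234.1], 0.81)]
susan scene [([447.6, 193.5], 0.69)]
bowl top [([177.8, 155.2], 0.81), ([188.6, 235.3], 0.22)]
bowl scene [([481.8, 268.0], 0.85)]
tongs top [([297.4, 124.9], 0.67)]
tongs scene [([322.2, 286.5], 0.67)]
spatula top [([454.8, 153.4], 0.92)]
spatula scene [([149.8, 237.8], 0.72)]
```

View pics/top0.png

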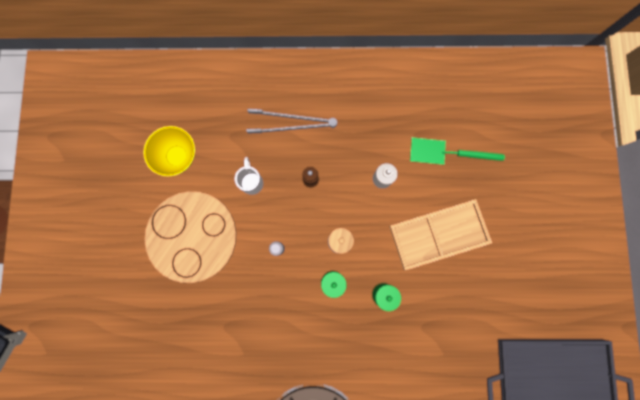

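View pics/scene0.png

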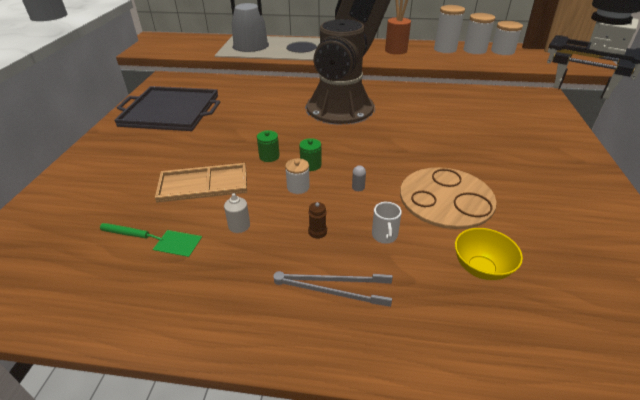

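Run:
```python
from h import *
a=ctrl.snapshot("top");b=ctrl.snapshot("scene")
P=dict(jarA=((333.2,281.6),(299.9,174.4)),jarB=((385.4,292.5),(268.9,139.8)),jarC=((340,241.5),(311.7,151.9)),jarCx=((340,241.5),(299.9,174.4)),jarAx=((333.2,281.6),(311.7,151.9)),mug=((251.3,181.6),(382,221.6)),bottle=((384.3,178.5),(234.1,212.7)),mill=((313.9,175.4),(314.6,217.4)),salt=((276.7,249.1),(357.1,176.2)),tray=((442.3,232.8),(201.9,185.5)),susan=((191.2,234.1),(447.6,193.5)),bowl=((177.8,155.2),(481.8,268)),tongs=((297.4,124.9),(322.2,286.5)),spat=((454.8,153.4),(149.8,237.8)))
for k,(p,q) in P.items():
    x,e=tri([(a,p),(b,q)]);print(k,x.round(3),round(e,4),ctrl.get_obs()["orientation"] if k=="mug" else "")
save(a,"crop1.png",(140,130,500,330),2)
```

```text
jarA [ 0.363 -0.067 -0.036] 0.0134 
jarB [ 0.342 -0.171  0.061] 0.0021 
jarC [ 0.459 -0.047  0.106] 0.0177 
jarCx [ 0.462 -0.065  0.037] 0.0038 
jarAx [ 0.366 -0.047  0.045] 0.0033 
mug [0.614 0.154 0.035] 0.0012 [-1.79998521e+02  9.62050036e-04 -2.66889094e+01]
bottle [ 0.623 -0.186  0.031] 0.0034 
mill [ 0.628 -0.001  0.042] 0.0027 
salt [0.445 0.087 0.031] 0.0011 
tray [ 0.485 -0.331 -0.006] 0.0044 
susan [0.482 0.309 0.025] 0.003 
bowl [ 0.694  0.362 -0.002] 0.0023 
tongs [ 0.778  0.039 -0.008] 0.0017 
spat [ 0.695 -0.375 -0.002] 0.0013
```

View pics/crop1.png

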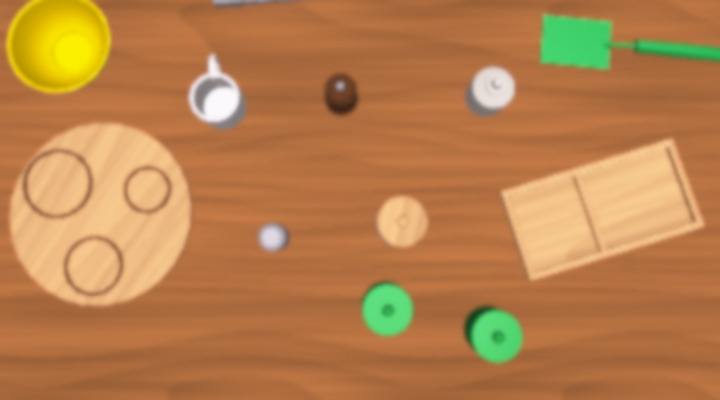

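The top view shows:
- **Jars:** the white jar with the wooden lid is at top (340,241) / scene (298,178). The green look-alikes are at top (333,285) and (388,298), so I choose the white one.
- **Other kit things:** mug (250,180), mill (312,176), bottle (385,176), salt (276,249).
- **Places:** the tray's narrow compartment is on the left (+y). The Susan rims are large (169,221), middle (186,263) and small (213,225).

The crop confirms the jar choice.

Run:
```python
from h import *
a=ctrl.snapshot("top")
f=lambda x,y:(x/2+140-.25,y/2+130-.25)
R=[atz(a,f(*p),.028)[:2] for p in((58,183),(93,266),(147,190))]
L=np.array([[66,0],[-33,57.2],[-33,-57.2]])/1e3
R=np.array(R);c=R.mean(0);lc=L.mean(0)
H=(L-lc).T@(R-c);th=np.arctan2(H[0,1]-H[1,0],H[0,0]+H[1,1])
print("rims L,M,S",R.round(3).tolist(),"c",c.round(3),"yaw",np.degrees(th).round(1),"d",[np.linalg.norm(R[i]-R[j]).round(3) for i,j in((0,1),(1,2),(0,2))])
C=np.array([atz(a,f(*p),.017)[:2] for p in((501,192),(673,139),(704,226),(530,279))])
tc=C.mean(0);y=(C[0]+C[3]-C[1]-C[2]);print("tray",tc.round(3),np.linalg.norm(y)/2,np.linalg.norm(C[0]-C[3]));y/=np.linalg.norm(y)
print("yaw",np.degrees(np.arctan2(-y[0],y[1])),"wide",(tc-.048*y).round(3),"narrow",(tc+.063*y).round(3))
for n,p,z in(("jar lid",(402,221),.074),("mill top",(340,87),.088),("salt top",(272,237),.062),("bottle",(495,85),.09),("mug rim",(215,98),.074),("mughandle",(213,60),.05)):print(n,atz(a,f(*p),z).round(3))
```

```text
rims L,M,S [[0.515, 0.362], [0.411, 0.313], [0.506, 0.25]] c [0.477 0.308] yaw 55.5 d [np.float64(0.114), np.float64(0.114), np.float64(0.113)]
tray [ 0.482 -0.324] 0.23004353421282242 0.11332641821095445
yaw 16.737097356795342 wide [ 0.496 -0.37 ] narrow [ 0.464 -0.263]
jar lid [ 0.465 -0.068  0.074]
mill top [0.624 0.005 0.088]
salt top [0.446 0.088 0.062]
bottle [ 0.626 -0.179  0.09 ]
mug rim [0.614 0.158 0.074]
mughandle [0.667 0.166 0.05 ]
```

apply_moves([
  [[14.3,-51.5,-4],0.466,0],
  [[14.3,-51.5,-4],0.466,0],
  [[14.3,-51.5,-4],0.466,0],
  [[14.3,-51.5,-4],0.466,0],
  [[14.3,-51.5,-4],0.466,0],
  [[14.3,-51.5,-4],0.466,0],
  [[14.3,-51.5,-4],0.466,0],
  [[14.3,-51.5,-4],0.466,0],
  [[14.3,-51.5,-4],0.466,0],
  [[14.3,-51.5,-4],0.466,0],
  [[14.3,-51.5,-4],0.466,0],
  [[14.3,-51.5,-4],0.466,0],
  [[14.3,-51.5,-4],0.466,0],
  [[14.3,-51.5,-4],0.466,0],
  [[14.3,-51.5,-4],0.466,0],
  [[14.3,-51.5,-4],0.466,0],
])

```text
clock: 2.58
tool_pos: [0.4463, 0.0879, 0.2037]
orientation: [-180.0, -0.0, -0.1]
force: [-0.4, -0.4, 0.2]
opening: 0.0878
gripper_force: 0.0
```

```bash
cat > look.py <<'E'
import sys
from h import *
# usage: look.py picname target:z_of_point ...
s=ctrl.snapshot("wrist");save(s,sys.argv[1]);o=ctrl.get_obs()
print("tcp",np.round(o["tool_pos"],4),"yaw",round(o["orientation"][2],1),"t",round(o["clock"],2),"open",round(o["opening"],4),"F",np.round(o["force"],1),"cam",np.array(s["T"])[:3,3].round(3))
for a in sys.argv[2:]:
    t,z=a.split(":")
    for q in ctrl.spot_point(s,t)[:3]:
        print(t,np.round(q["at"],1),round(q["score"],2),atz(s,q["at"],float(z)).round(4))
E
python3 look.py w1.png salt_mid:.032 jar_mid:.043
```

```text
tcp [0.4463 0.0885 0.2038] yaw 0.0 t 2.63 open 0.0879 F [ 0.7 -0.6  0.2] cam [0.52  0.088 0.346]
salt_mid [322.4 178.8] 0.97 [0.446 0.087 0.032]
jar_mid [486.2 162.1] 0.68 [ 0.4646 -0.0669  0.043 ]
jar_mid [ 93.1 146.5] 0.58 [0.4795 0.2997 0.043 ]
```

apply_moves([
  [[0,-0.1,-8],0,0.3],
  [[0,-0.1,-12],0,0.3],
  [[0,-0.1,-15],0,0.3],
  [[0,-0.1,-17.4],0,0.3],
  [[0,-0.1,-17.4],0,0.3],
  [[0,-0.1,-17.4],0,0.3],
  [[0,-0.1,-17.4],0,1],
  [[0,-0.1,-17.4],0,1],
  [[0,-0.1,-17.4],0,1],
  [[0,-0.1,-17.4],0,1],
  [[0,-0.1,-17.4],0,1],
  [[0,-0.1,-17.4],0,1],
  [[0,-0.1,-17.4],0,1],
  [[0,-0.1,-17.4],0,1],
  [[0,-0.1,-14.4],0,1],
  [[0,-0.1,-11.4],0,1],
  [[0,-0.1,-8.4],0,1],
  [[0,-0.1,-8.4],0,1],
  [[0,-0.1,-8.4],0,1],
])

```text
clock: 4.32
tool_pos: [0.4472, 0.0877, 0.1217]
orientation: [-179.8, -0.2, -0.0]
force: [-0.6, 0.0, -1.0]
opening: 0.0336
gripper_force: 30.0
```

```bash
python3 look.py w2.png susan:.024 salt_mid:0.12 bowl:0
```

```text
tcp [0.4462 0.0872 0.1203] yaw -0.0 t 4.37 open 0.0334 F [-1.3 -0.5 -1.1] cam [0.52  0.088 0.264]
susan [ 22.4 160.5] 0.75 [0.4784 0.3109 0.024 ]
salt_mid [320.5 262.1] 0.67 [0.4453 0.0885 0.12  ]
```

View pics/w2.png

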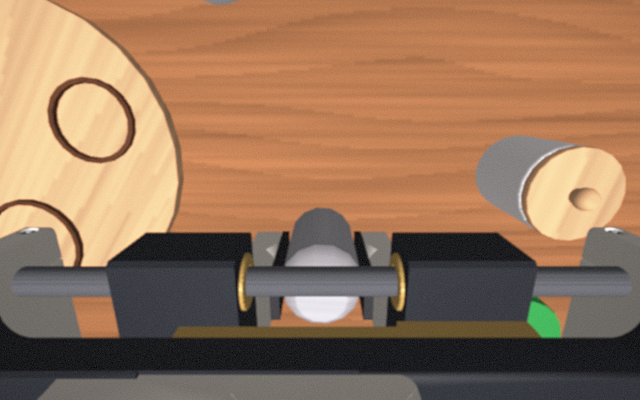

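The salt shaker is held between the pads at (320,270). The small rim is at (92,119), with the jar off to the right at (575,190).

Run:
```python
from h import *
s=ctrl.snapshot("wrist");a=ctrl.snapshot("top")
print(atz(s,(92,119.5),.029).round(4),tri([(s,(92,119.5)),(a,(213.25,224.75))]))
```

```text
[0.5065 0.2456 0.029 ] (array([0.50604938, 0.25165853, 0.02020185]), np.float64(9.730178846607904e-05))
```

apply_moves([
  [[2,4,0],0,1],
  [[4,8,0],0,1],
  [[6,12,0],0,1],
  [[6,16,0],0,1],
  [[6,16,0],0,1],
  [[6,16,0],0,1],
  [[6,16,0],0,1],
  [[6,16,0],0,1],
])

```text
clock: 5.28
tool_pos: [0.5055, 0.2461, 0.1188]
orientation: [179.9, 0.1, 0.0]
force: [-0.5, -0.1, -0.3]
opening: 0.0335
gripper_force: 30.0
```

```bash
python3 look.py w3.png susan:.024 mug_mid:.037 bowl:0
```

```text
tcp [0.5057 0.246  0.1191] yaw -0.0 t 5.33 open 0.0331 F [0.3 0.2 0.5] cam [0.579 0.247 0.261]
susan [239.2 235.5] 0.96 [0.4775 0.3106 0.024 ]
mug_mid [456.2  36.6] 0.72 [0.6178 0.1618 0.037 ]
```

View pics/w3.png

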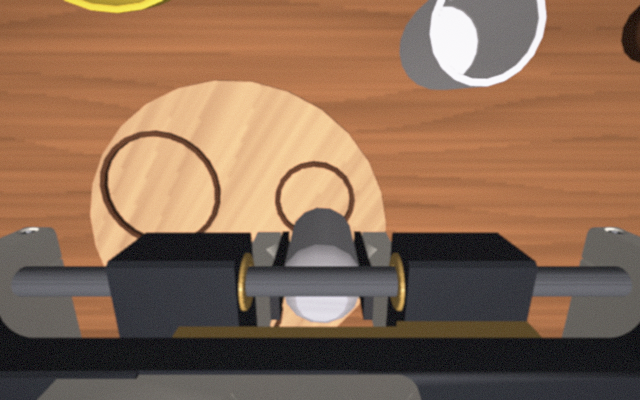

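The rims are the small one centred near (315,200) and the large one near (160,189). The shaker is at (320,270).

Run:
```python
from h import *
s=ctrl.snapshot("wrist")
S=atz(s,(315.3,199.8),.0285)[:2];L=atz(s,(160.3,189.5),.0285)[:2];print(S,L,np.linalg.norm(S-L))
d=S-L;th=np.arctan2(d[1],d[0])-np.arctan2(-57.2,-99)
R=np.array([[np.cos(th),-np.sin(th)],[np.sin(th),np.cos(th)]])
c=(S+L)/2-R@[.0165,-.0286];print("yaw",np.degrees(th),c,"M",c+R@[-.033,.0572],"S",c+R@[-.033,-.0572],"L",c+R@[.066,0])
print("rim ends top", atz(s,(315.3,162),.029),"salt axis base",atz(s,(321,282),.119+.034))
```

```text
[0.50861054 0.25094361] [0.51664638 0.3657596 ] 0.11509685152730995
yaw 55.978096759629096 [0.47969219 0.31067799] M [0.41381965 0.31533077] S [0.50863708 0.25132285] L [0.51661983 0.36538036]
rim ends top [0.53730737 0.25078559 0.029     ] salt axis base [0.51430523 0.24671823 0.153     ]
```

apply_moves([
  [[0.2,0.4,-2],0,1],
  [[0.2,0.4,-4],0,1],
  [[0.2,0.4,-5.5],0,1],
  [[0.2,0.4,-6.2],0,1],
  [[0.2,0.4,-6.5],0,1],
  [[0.2,0.4,-6.5],0,1],
  [[0.2,0.4,-6.5],0,1],
  [[0.2,0.4,-6.5],0,0.35],
  [[0.2,0.4,-6.5],0,0.35],
  [[0.2,0.4,-6.5],0,0.35],
  [[0.2,0.4,-6.5],0,0.35],
  [[0.2,0.4,-6.5],0,0.35],
  [[0.2,0.4,-4],0,0.35],
  [[0.2,0.4,0],0,0.35],
  [[0.2,0.4,4],0,0.35],
  [[0.2,0.4,8],0,0.35],
  [[0.2,0.4,8],0,0.35],
  [[0.2,0.4,8],0,0.35],
])

```text
clock: 7.03
tool_pos: [0.5092, 0.2521, 0.2026]
orientation: [-179.8, -0.2, 0.0]
force: [0.4, -0.1, -0.6]
opening: 0.057
gripper_force: 0.0
```

```bash
python3 look.py w4.png salt_mid:.056 susan:.024 mug_mid:.037 mill_mid:.044 bowl:0
```

```text
tcp [0.5082 0.2513 0.2005] yaw 0.0 t 7.08 open 0.0567 F [ 0.2  0.4 -0.6] cam [0.582 0.252 0.345]
salt_mid [325.5 188.9] 0.76 [0.5059 0.249  0.056 ]
susan [261.9 208.6] 0.72 [0.4762 0.3145 0.024 ]
mug_mid [428.5  61. ] 0.83 [0.6173 0.1588 0.037 ]
mill_mid [610.1  48.8] 0.96 [0.6263 0.0077 0.044 ]
```

View pics/w4.png

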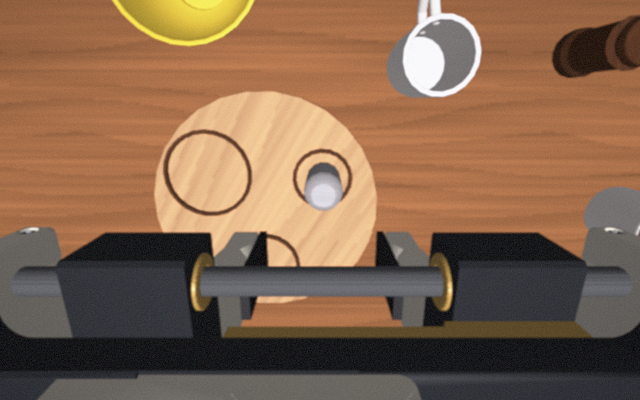

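The salt stands inside the small rim at (323,180), with no contact with the rim. Next is the mill.

apply_moves([
  [[3,-3,0],0,0.2],
  [[6,-7,0],0,0.2],
  [[8,-11,0],0,0.2],
  [[10,-15,0],0,0.2],
  [[11.8,-19,0],0,0.2],
  [[11.8,-22,0],0,0.2],
  [[11.8,-24.7,0],0,0.2],
  [[11.8,-24.7,0],0,0.2],
  [[11.8,-24.7,0],0,0.2],
  [[11.8,-24.7,0],0,0.2],
])

```text
clock: 8.17
tool_pos: [0.626, 0.0039, 0.1987]
orientation: [180.0, 0.1, -0.0]
force: [0.0, -0.9, -0.2]
opening: 0.0702
gripper_force: 0.0
```

```bash
python3 look.py w5.png mill_mid:.044 mug_mid:.037 bottle_mid:.048
```

```text
tcp [0.626  0.0046 0.199 ] yaw 0.0 t 8.22 open 0.0704 F [-0.1 -0.1  0. ] cam [0.7   0.005 0.341]
mill_mid [321.6 181.7] 0.65 [0.6266 0.0038 0.044 ]
mug_mid [156.7 188.5] 0.94 [0.6182 0.1627 0.037 ]
bottle_mid [525.  177.3] 0.76 [ 0.6317 -0.1836  0.048 ]
```

apply_moves([
  [[0,0,-4],0,0.2],
  [[0,0,-8],0,0.2],
  [[0,0,-11],0,0.2],
  [[0,0,-13.5],0,0.2],
  [[0,0,-15.5],0,0.2],
  [[0,0,-15.5],0,0.2],
  [[0,0,-15.5],0,0.2],
  [[0,0,-15.5],0,1],
  [[0,0,-15.5],0,1],
  [[0,0,-15.5],0,1],
  [[0,0,-15.5],0,1],
  [[0,0,-15.5],0,1],
  [[0,0,-15.5],0,1],
  [[0,0,-15.5],0,1],
  [[0,0,-13],0,1],
  [[0,0,-10],0,1],
  [[0,0,-6],0,1],
  [[0,0,-2],0,1],
  [[0,0,-2],0,1],
  [[0,0,-2],0,1],
])

```text
clock: 10.03
tool_pos: [0.6274, 0.0043, 0.1824]
orientation: [-179.9, -0.3, 0.0]
force: [-1.0, 0.6, -2.2]
opening: 0.0383
gripper_force: 29.9
```

apply_moves([
  [[-2.2,3.2,0],0,1],
  [[-4.4,6.4,0],0,1],
  [[-6.6,9.6,0],0,1],
  [[-8.8,12.8,0],0,1],
  [[-11,16,0],0,1],
  [[-13.2,19.2,0],0,1],
  [[-15.4,22.4,0],0,1],
  [[-17.6,25.6,0],0,1],
  [[-19.8,28.8,0],0,1],
  [[-21,30.5,-2],0,1],
  [[-21.3,31.1,-4],0,1],
  [[-21.3,31.1,-4],0,1],
  [[-21.3,31.1,-4],0,1],
  [[-21.3,31.1,-4],0,1],
])

```text
clock: 11.2
tool_pos: [0.4133, 0.3145, 0.1394]
orientation: [179.9, 0.0, 0.0]
force: [1.4, 0.3, -1.0]
opening: 0.0381
gripper_force: 29.9
```

```bash
python3 look.py w6.png susan:.024 salt_mid:.056
```

```text
tcp [0.4137 0.3146 0.1399] yaw -0.0 t 11.25 open 0.0385 F [ 1.1  0.1 -0.5] cam [0.487 0.315 0.281]
susan [325.8 111.7] 0.83 [0.4789 0.3112 0.024 ]
salt_mid [423.9  68.3] 0.95 [0.5072 0.2483 0.056 ]
```

View pics/w6.png

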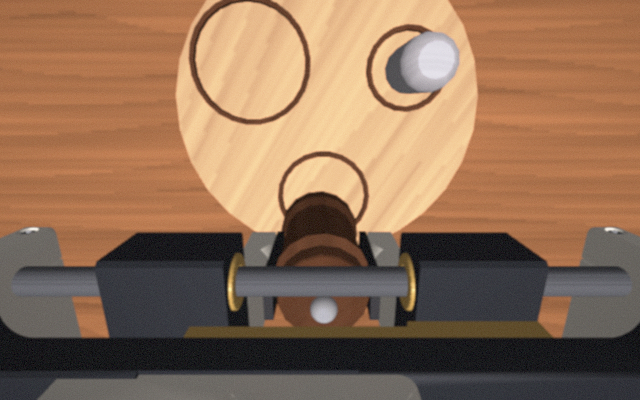

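Run:
```python
from h import *
s=ctrl.snapshot("wrist")
for n,p in(("M",(323.5,196.5)),("L",(250,61)),("S",(405.5,67))):print(n,atz(s,p,.0285).round(4))
```

```text
M [0.413  0.3133 0.0285]
L [0.5154 0.3667 0.0285]
S [0.5113 0.2537 0.0285]
```

apply_moves([
  [[0,0,-2.5],0,1],
  [[0,0,-4.5],0,1],
  [[0,0,-6],0,1],
  [[0,0,-6.7],0,1],
  [[0,0,-7],0,1],
  [[0,0,-7],0,1],
  [[0,0,-7],0,1],
  [[0,0,-7],0,0.3],
  [[0,0,-7],0,0.3],
  [[0,0,-7],0,0.3],
  [[0,0,-7],0,0.3],
  [[0,0,-7],0,0.3],
  [[0,0,-4],0,0.3],
  [[0,0,0],0,0.3],
  [[0,0,4],0,0.3],
  [[0,0,8],0,0.3],
  [[0,0,8],0,0.3],
  [[0,0,8],0,0.3],
])

```text
clock: 12.9
tool_pos: [0.414, 0.3162, 0.2225]
orientation: [-179.7, -0.2, 0.0]
force: [-0.9, -0.7, -0.8]
opening: 0.0615
gripper_force: 0.0
```

```bash
python3 look.py w7.png susan:.024 salt_mid:.056 mill_mid:.068
```

```text
tcp [0.4131 0.3153 0.2205] yaw 0.0 t 12.95 open 0.0613 F [-0.4  0.3 -0.8] cam [0.487 0.316 0.365]
susan [326.3 111. ] 0.58 [0.4783 0.3124 0.024 ]
mill_mid [319.2 184.1] 0.96 [0.413  0.3192 0.068 ]
```

apply_moves([
  [[1.6,-3.7,0],0,0],
  [[3.2,-7.4,0],0,0],
  [[4.8,-11.1,0],0,0],
  [[6.4,-14.8,0],0,0],
  [[8,-18.5,0],0,0],
  [[9.6,-22.2,0],0,0],
  [[11.2,-25.9,0],0,0],
  [[12.8,-29.6,0],0,0],
  [[14.4,-33.3,0],0,0],
  [[16,-37,0],0,0],
  [[17.6,-40.7,0],0,0],
  [[19.2,-44.4,0],0,0],
  [[20.8,-48.1,0],0,0],
  [[21.6,-49.8,-1],0,0],
  [[21.6,-49.8,-1],0,0],
  [[21.6,-49.8,-1],0,0],
  [[21.6,-49.8,-1],0,0],
])

```text
clock: 14.52
tool_pos: [0.6286, -0.1827, 0.2082]
orientation: [-180.0, 0.1, -0.0]
force: [-0.3, 0.5, 1.4]
opening: 0.0876
gripper_force: 0.0
```

```bash
python3 look.py w8.png bottle_mid:.048 tray:0 spatula:0
```

```text
tcp [ 0.6288 -0.1823  0.209 ] yaw 0.0 t 14.57 open 0.0877 F [-0.  -0.4 -0.5] cam [ 0.703 -0.182  0.35 ]
bottle_mid [319.3 178.6] 0.94 [ 0.6307 -0.1807  0.048 ]
spatula [509.5 106.6] 0.73 [ 0.696  -0.3778  0.    ]
```

View pics/w8.png

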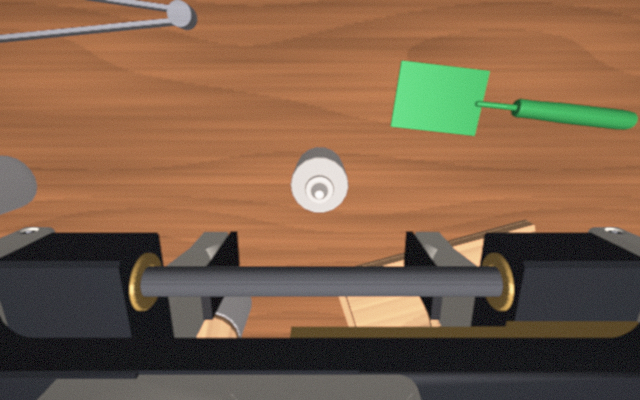

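The bottle is at (319,182) with the spatula clear to its upper right, so it is safe to descend.

apply_moves([
  [[0.1,0.2,-4],0,0],
  [[0.1,0.2,-8],0,0],
  [[0.1,0.2,-11.5],0,0],
  [[0.1,0.2,-14],0,0],
  [[0.1,0.2,-15.8],0,0],
  [[0.1,0.2,-15.8],0,0],
  [[0.1,0.2,-15.8],0,0],
  [[0.1,0.2,-15.8],0,1],
  [[0.1,0.2,-15.8],0,1],
  [[0.1,0.2,-15.8],0,1],
  [[0.1,0.2,-15.8],0,1],
  [[0.1,0.2,-15.8],0,1],
  [[0.1,0.2,-15.8],0,1],
  [[0.1,0.2,-15.8],0,1],
  [[0.1,0.2,-14],0,1],
  [[0.1,0.2,-11],0,1],
  [[0.1,0.2,-7],0,1],
  [[0.1,0.2,-3],0,1],
  [[0.1,0.2,-1],0,1],
  [[0.1,0.2,-1],0,1],
])

```text
clock: 16.38
tool_pos: [0.6328, -0.1815, 0.2059]
orientation: [179.9, -0.5, 0.0]
force: [0.3, -0.8, -1.0]
opening: 0.0505
gripper_force: 30.0
```

apply_moves([
  [[-0.8,3.7,0],0,1],
  [[-1.6,7.4,0],0,1],
  [[-2.4,11.1,0],0,1],
  [[-3.2,14.8,0],0,1],
  [[-4,18.5,0],0,1],
  [[-4.8,22.2,0],0,1],
  [[-5.6,25.9,0],0,1],
  [[-6.4,29.6,0],0,1],
  [[-7.2,33.3,0],0,1],
  [[-8,37,0],0,1],
  [[-8.8,40.7,0],0,1],
  [[-9.6,44.4,0],0,1],
  [[-10.4,48,0],0,1],
  [[-11,51.5,0],0,1],
  [[-11.4,53.8,-2],0,1],
  [[-11.4,54.6,-4],0,1],
  [[-11.4,54.6,-5],0,1],
  [[-11.4,54.6,-5],0,1],
  [[-11.4,54.6,-5],0,1],
  [[-11.4,54.6,-5],0,1],
])

```text
clock: 18.05
tool_pos: [0.5168, 0.3644, 0.1504]
orientation: [-180.0, -0.0, -0.0]
force: [0.0, 0.0, 0.0]
opening: 0.051
gripper_force: 30.0
```

```bash
python3 look.py w9.png susan:.024
```

```text
tcp [0.5169 0.3646 0.1508] yaw -0.0 t 18.1 open 0.0512 F [ 0.4 -0.2 -1. ] cam [0.59  0.365 0.292]
susan [382.5 232.6] 0.76 [0.4782 0.3104 0.024 ]
```

View pics/w9.png

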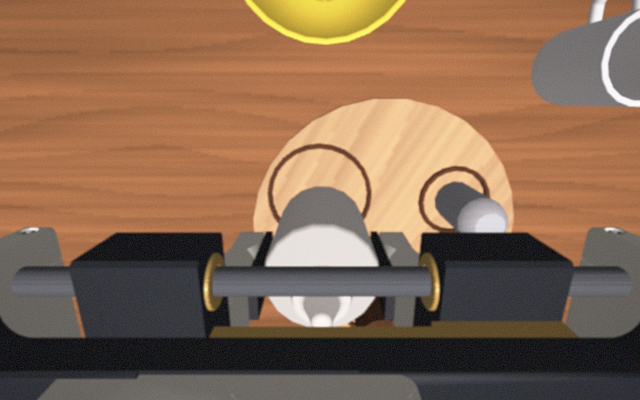

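The large rim is centred near (320,195), directly under the bottle, and the salt still stands inside its rim at (460,200). I'm lowering the bottle.

apply_moves([
  [[0,0,-2.5],0,1],
  [[0,0,-4.7],0,1],
  [[0,0,-6.2],0,1],
  [[0,0,-7],0,1],
  [[0,0,-7.3],0,1],
  [[0,0,-7.3],0,1],
  [[0,0,-7.3],0,1],
  [[0,0,-7.3],0,0.15],
  [[0,0,-7.3],0,0.15],
  [[0,0,-7.3],0,0.15],
  [[0,0,-7.3],0,0.15],
  [[0,0,-7.3],0,0.15],
  [[0,0,-4],0,0.15],
  [[0,0,0],0,0.15],
  [[0,0,4],0,0.15],
  [[0,0,7],0,0.15],
  [[0,0,7],0,0.15],
  [[0,0,7],0,0.15],
])

```text
clock: 19.65
tool_pos: [0.5169, 0.3659, 0.2223]
orientation: [-179.8, -0.2, 0.0]
force: [-0.4, -0.7, -0.9]
opening: 0.0746
gripper_force: 0.0
```

```bash
python3 look.py w10.png bottle_mid:.072 salt_mid:.056 mug_mid:.037
```

```text
tcp [0.5161 0.3652 0.2203] yaw 0.0 t 19.7 open 0.0744 F [-0.7 -0.6 -0.7] cam [0.59  0.366 0.365]
bottle_mid [321.8 183.5] 0.77 [0.5175 0.3662 0.072 ]
salt_mid [441.7 191.5] 0.83 [0.5056 0.2487 0.056 ]
mug_mid [539.   70.6] 0.74 [0.6186 0.162  0.037 ]
```

apply_moves([
  [[2,-4,0],0.03,0],
  [[4,-8,0],0.06,0],
  [[6,-12,0],0.1,0],
  [[8,-16,0],0.15,0],
  [[10,-19,0],0.15,0],
  [[10.1,-20.5,-1],0.15,0],
  [[10.1,-20.5,-1],0.15,0],
  [[10.1,-20.5,-1],0.15,0],
  [[10.1,-20.5,-1],0.15,0],
  [[10.1,-20.5,-1],0.15,0],
])

```text
clock: 20.68
tool_pos: [0.617, 0.1609, 0.2093]
orientation: [180.0, 0.0, 8.7]
force: [-0.0, 0.6, -0.6]
opening: 0.0878
gripper_force: 0.0
```

```bash
python3 look.py w11.png mug_mid:.037
```

```text
tcp [0.617  0.1611 0.2095] yaw 8.7 t 20.73 open 0.0877 F [-0.2  0.   0.2] cam [0.69  0.173 0.351]
mug_mid [321.9 181. ] 0.57 [0.6143 0.1601 0.037 ]
```

View pics/w11.png

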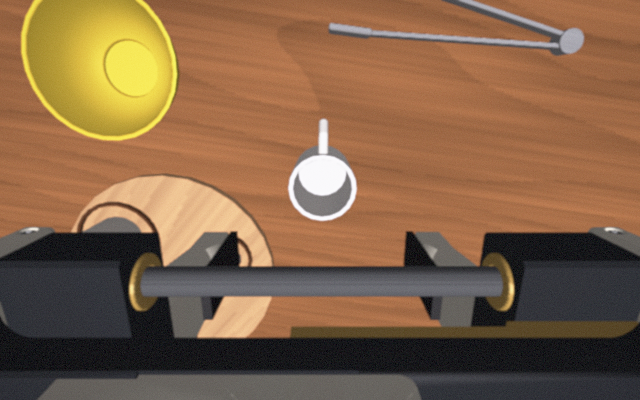

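The mug is at (322,187), with its handle straight ahead at (323,130) and centred between the fingers.

apply_moves([
  [[-0.1,0,-4],0,0],
  [[-0.1,0,-8],0,0],
  [[-0.1,0,-12],0,0],
  [[-0.1,0,-14.7],0,0],
  [[-0.1,0,-16.5],0,0],
  [[-0.1,0,-16.5],0,0],
  [[-0.1,0,-16.5],0,0],
  [[-0.1,0,-16.5],0,1],
  [[-0.1,0,-16.5],0,1],
  [[-0.1,0,-16.5],0,1],
  [[-0.1,0,-16.5],0,1],
  [[-0.1,0,-16.5],0,1],
  [[-0.1,0,-16.5],0,1],
  [[-0.1,0,-16.5],0,1],
  [[-0.1,0,-15],0,1],
  [[-0.1,0,-12],0,1],
  [[-0.1,0,-8],0,1],
  [[-0.1,0,-4],0,1],
  [[-0.1,0,-3],0,1],
  [[-0.1,0,-3],0,1],
])

```text
clock: 22.45
tool_pos: [0.6181, 0.1609, 0.1842]
orientation: [-179.9, -0.4, 8.6]
force: [0.9, 0.4, -1.6]
opening: 0.058
gripper_force: 30.0
```

apply_moves([
  [[-1.3,-3.6,0],0,1],
  [[-2.6,-7.2,0],0.02,1],
  [[-3.9,-10.8,0],0.04,1],
  [[-5.2,-14.4,0],0.06,1],
  [[-6.5,-18,0],0.08,1],
  [[-7.8,-21.6,0],0.1,1],
  [[-9.1,-25.2,0],0.12,1],
  [[-10.4,-28.8,0],0.14,1],
  [[-11.7,-32.4,0],0.14,1],
  [[-13,-36,0],0.14,1],
  [[-14.2,-39.4,0],0.14,1],
  [[-15.2,-42.3,-2],0.14,1],
  [[-15.2,-42.3,-4],0.14,1],
  [[-15.2,-42.3,-4],0.14,1],
  [[-15.2,-42.3,-4],0.14,1],
  [[-15.2,-42.3,-4],0.14,1],
])

```text
clock: 23.78
tool_pos: [0.4646, -0.2626, 0.1399]
orientation: [180.0, 0.0, 16.7]
force: [1.6, -0.5, -1.4]
opening: 0.0579
gripper_force: 30.0
```

```bash
python3 look.py w12.png tray:0
```

```text
tcp [ 0.4651 -0.2625  0.1404] yaw 16.7 t 23.83 open 0.0579 F [ 1.6 -0.4 -1.7] cam [ 0.535 -0.24   0.282]
tray [391.6 187.8] 0.71 [ 0.4815 -0.3227  0.    ]
tray [320.5 253. ] 0.4 [ 0.4019 -0.2801  0.    ]
```

View pics/w12.png

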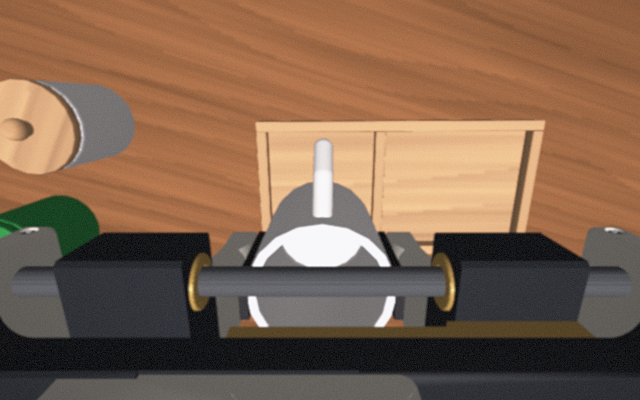

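The tray is square to the tool. The narrow compartment spans columns 267–375 (centre 321), and the far wall is at row 122.

Run:
```python
from h import *
s=ctrl.snapshot("wrist");th=np.radians(16.7);x=np.array([np.cos(th),np.sin(th)]);y=np.array([-np.sin(th),np.cos(th)])
t=np.array([.4645,-.2628])
for n,p in(("far",(320,122)),("left",(257,122)),("divL",(374,132)),("divR",(384,132)),("right",(545,122))):
    d=atz(s,p,.017)[:2]-t;print(n,(d@x).round(4),(d@y).round(4))
```

```text
far 0.0586 0.0017
left 0.0585 0.0519
divL 0.0507 -0.0417
divR 0.0507 -0.0497
right 0.0587 -0.1778
```

apply_moves([
  [[0.1,0.1,-3],0,1],
  [[0.1,0.1,-5.5],0,1],
  [[0.1,0.1,-7.5],0,1],
  [[0.1,0.1,-8.5],0,1],
  [[0.1,0.1,-8.9],0,1],
  [[0.1,0.1,-8.9],0,1],
  [[0.1,0.1,-8.9],0,1],
  [[0.1,0.1,-8.9],0,0.05],
  [[0.1,0.1,-8.9],0,0.05],
  [[0.1,0.1,-8.9],0,0.05],
  [[0.1,0.1,-8.9],0,0.05],
  [[0.1,0.1,-8.9],0,0.05],
  [[0.1,0.1,-6],0,0.05],
  [[0.1,0.1,-2],0,0.05],
  [[0.1,0.1,2],0,0.05],
  [[0.1,0.1,6],0,0.05],
  [[0.1,0.1,6],0,0.05],
  [[0.1,0.1,6],0,0.05],
])

```text
clock: 25.43
tool_pos: [0.4666, -0.2622, 0.2026]
orientation: [179.8, -0.3, 16.6]
force: [-0.5, 0.5, -1.2]
opening: 0.083
gripper_force: 0.0
```

apply_moves([
  [[0,4,1],-0.06,0],
  [[0,8,1],-0.12,0],
  [[0,12,1],-0.2,0],
  [[0,16,1],-0.29,0],
  [[0,19.6,1],-0.29,0],
  [[0,19.6,1],-0.29,0],
  [[0,19.6,1],-0.29,0],
  [[0,19.6,1],-0.29,0],
  [[0,19.6,1],-0.29,0],
])

```text
clock: 26.18
tool_pos: [0.4648, -0.0666, 0.2089]
orientation: [180.0, 0.1, -0.0]
force: [-0.7, 0.4, -0.1]
opening: 0.0878
gripper_force: 0.0
```

```bash
python3 look.py w13.png mug_mid:.042 jar_mid:.043
```

```text
tcp [ 0.4649 -0.0669  0.209 ] yaw -0.1 t 26.23 open 0.0872 F [0.4 0.4 0.4] cam [ 0.539 -0.066  0.351]
mug_mid [522.2 175.9] 0.78 [ 0.4681 -0.2616  0.042 ]
mug_mid [557.9 153.7] 0.48 [ 0.4898 -0.2919  0.042 ]
jar_mid [303.6 272. ] 0.85 [ 0.3645 -0.0478  0.043 ]
jar_mid [319.4 179.7] 0.81 [ 0.4646 -0.0646  0.043 ]
jar_mid [424.6 296.7] 0.61 [ 0.3345 -0.1783  0.043 ]
```

View pics/w13.png

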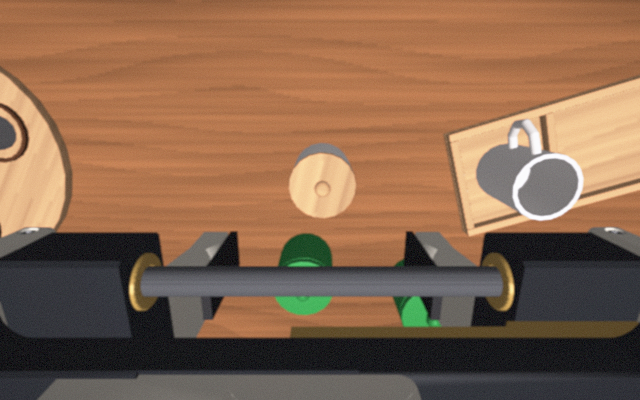

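The mug stands in the narrow compartment (about (530,185)). The white-sided, wooden-lidded jar is at (322,183) and the green look-alikes are behind it, so I'm grasping the white jar.

apply_moves([
  [[0,0,-4],0,0],
  [[0,0,-8],0,0],
  [[0,0,-11.5],0,0],
  [[0,0,-14],0,0],
  [[0,0,-15.8],0,0],
  [[0,0,-15.8],0,0],
  [[0,0,-15.8],0,0],
  [[0,0,-15.8],0,1],
  [[0,0,-15.8],0,1],
  [[0,0,-15.8],0,1],
  [[0,0,-15.8],0,1],
  [[0,0,-15.8],0,1],
  [[0,0,-15.8],0,1],
  [[0,0,-15.8],0,1],
  [[0,0,-14],0,1],
  [[0,0,-11],0,1],
  [[0,0,-7],0,1],
  [[0,0,-3],0,1],
  [[0,0,-2],0,1],
  [[0,0,-2],0,1],
])

```text
clock: 28.0
tool_pos: [0.4669, -0.0655, 0.1929]
orientation: [-179.9, -0.4, 0.0]
force: [-0.3, 0.0, -5.1]
opening: 0.0594
gripper_force: 30.0
```

apply_moves([
  [[0.4,-3.8,0],0.03,1],
  [[0.8,-7.6,0],0.07,1],
  [[1.2,-11.4,0],0.11,1],
  [[1.6,-15.2,0],0.15,1],
  [[2,-19,0],0.2,1],
  [[2.4,-22.8,0],0.25,1],
  [[2.8,-26.6,0],0.29,1],
  [[3.1,-29.5,0],0.29,1],
  [[3.1,-30.3,-2],0.29,1],
  [[3.1,-30.3,-4],0.29,1],
  [[3.1,-30.3,-4],0.29,1],
  [[3.1,-30.3,-4],0.29,1],
  [[3.1,-30.3,-4],0.29,1],
])

```text
clock: 29.08
tool_pos: [0.4962, -0.3686, 0.1493]
orientation: [-180.0, 0.1, 16.7]
force: [-0.4, 0.2, -2.2]
opening: 0.0595
gripper_force: 30.0
```

```bash
python3 look.py w14.png tray:0 mug_mid:.042
```

```text
tcp [ 0.4967 -0.3687  0.1502] yaw 16.7 t 29.13 open 0.0595 F [ 0.8 -0.1 -3.4] cam [ 0.567 -0.346  0.291]
tray [267.8 180.4] 0.73 [ 0.4851 -0.32    0.    ]
mug_mid [180.3 191.8] 0.81 [ 0.4679 -0.2596  0.042 ]
```

View pics/w14.png

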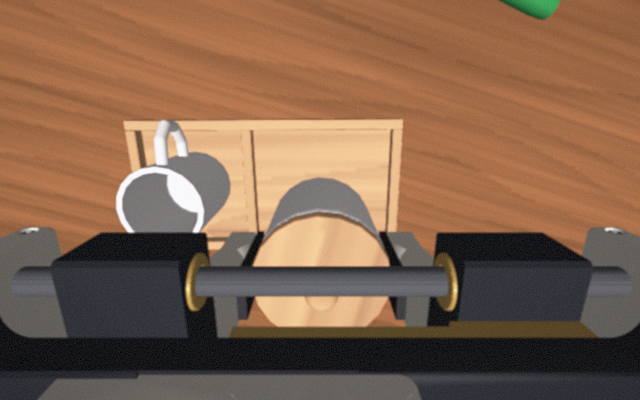

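The jar is centred on the wide compartment (columns 255–392) and clear of the mug.

apply_moves([
  [[0,0,-3],0,1],
  [[0,0,-5.5],0,1],
  [[0,0,-7.7],0,1],
  [[0,0,-8.8],0,1],
  [[0,0,-9.2],0,1],
  [[0,0,-9.2],0,1],
  [[0,0,-9.2],0,1],
  [[0,0,-9.2],0,0.1],
  [[0,0,-9.2],0,0.1],
  [[0,0,-9.2],0,0.1],
  [[0,0,-9.2],0,0.1],
  [[0,0,-9.2],0,0.1],
  [[0,0,-6],0,0.1],
  [[0,0,-2],0,0.1],
  [[0,0,2],0,0.1],
  [[0,0,6],0,0.1],
  [[0,4,10],0,0.1],
  [[0,8,10],0,0.1],
  [[0,12,10],0,0.1],
  [[0,16,10],0,0.1],
])

```text
clock: 30.9
tool_pos: [0.4962, -0.2143, 0.251]
orientation: [179.9, -0.1, 16.5]
force: [0.5, 0.4, -0.3]
opening: 0.0789
gripper_force: 0.0
```

Run:
```python
from h import *
a=ctrl.snapshot("top");b=ctrl.snapshot("scene")
A=a["img"][130:310,140:510,::-1];B=b["img"][130:310,140:540,::-1]
cv2.imwrite("pics/end.png",np.vstack([cv2.resize(A,(640,290)),cv2.resize(B,(640,290))]))
for t,z in dict(jar_mid=.048,mug_mid=.042,bottle_mid=.072,mill_mid=.068,salt_mid=.056,bowl=0,tongs=0,spatula=0).items():
    print(t,[atz(s,q["at"],z).round(3)[:2].tolist() for s in(a,b) for q in ctrl.spot_point(s,t)])
```

```text
jar_mid [[0.335, -0.174], [0.365, -0.053], [0.332, -0.175], [0.502, -0.365]]
mug_mid [[0.468, -0.265], [0.762, 0.037], [0.464, -0.271]]
bottle_mid [[0.515, 0.367], [0.516, 0.367], [0.526, 0.25], [0.763, -0.327], [0.415, 0.318]]
mill_mid [[0.417, 0.312], [0.42, 0.324]]
salt_mid [[0.509, 0.252], [0.502, 0.249]]
bowl [[0.695, 0.36], [0.484, 0.321], [0.699, 0.361]]
tongs [[0.784, 0.038], [0.781, 0.036], [0.433, -0.398]]
spatula [[0.705, -0.379]]
```

View pics/end.png

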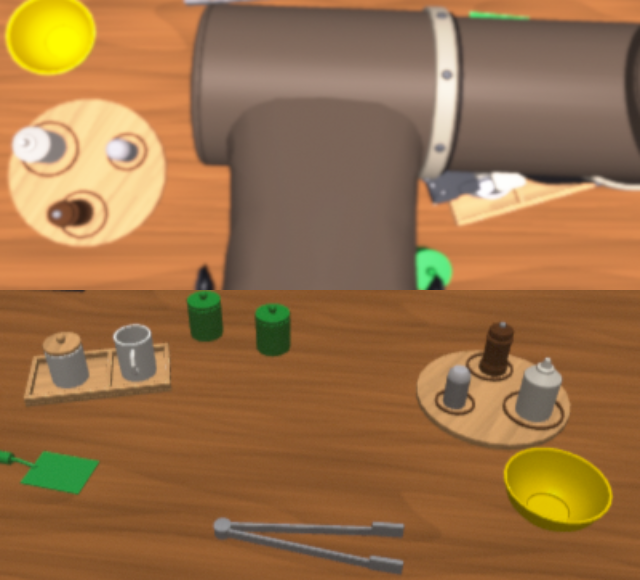

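All five stand upright inside their places (jar (65,365), mug (135,355), salt (457,385), mill (497,350) and bottle (540,395)). The bowl, tongs and spatula have not moved, and the robot is clear, so I'm handing in.

```bash
python3 -c "
from plant import ctrl
print(ctrl.close_job())"
```

```text
the job is handed in; nothing more can be done
None
```

Both kits are made up and the job is handed in at about 31 s of the 120 s allowed: the last pictures show all five things upright in their places and the bowl, tongs and spatula where they were, but the hand-in returned no verdict.

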